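Clamp a roughed-out carving with the outer ring only

ROBOT

A 6-joint arm with a two-finger parallel gripper is mounted at the origin on the work surface. World frame = base frame: x ahead of the robot, y to its left, z up, the work surface at z = 0. Lengths are in mm, angles in rad, forces in N, time in s.
With the tool pointing down it reaches from about 325 to 775 mm from the base axis. Payload 9.3 kg.
Tool frame: the origin (TCP) lies midway between the tips of the shut fingers; the grasp point (between the pads) lies 19 mm behind it; z points along the fingers, y is the line along which they close (so a half turn about z gives the same grasp; the last joint's range is limited). The gripper opens to 85 mm and grips with 20 to 120 N. Pads are 22 mm wide; open, the fingers measure 114 mm over their backs; the gripper's body (76 mm by 85 mm) begins 54 mm behind the grasp point. The pads swing forward as they close: fully open they stand 13 mm farther back than shut.
Start: joints at [0.95, 0.259, 0.021, 1.334, 0, 1.418], TCP at [248.009, 490.906, 231.279] pointing down, gripper open.
Joint ranges: [-3.04, 3.04], [-0.91, 1.82], [-1.04, 1.36], [-1.92, 1.95], [-1.52, 1.45], [-3.14, 3.14]. Speed limits (rad/s): [2.22, 2.22, 2.79, 3.14, 3.14, 3.14].

INTERFACE

Orientations are given as [roll, pitch, yaw] about the fixed x, y, z axes, in that order (R = Rz(yaw) Ry(pitch) Rx(roll)).
In Python, from workcell import r gives the robot as it stands. The module is installed in compiled form; this text tells all that it offers.
- The arm moves only by the tool jog_arm, never from a script. Its argument "commands" is a list of rows, each a list of 5 numbers: the shift along the tool's x, y, z in m, then the turn about the tool's z in degrees, then the finger opening in m, from 0 to 0.0854. A call has exactly 10 rows; each row shifts and turns the commanded pose from where the row before left it, along the tool's axes as they then stand; what a row does not reach is not made up. A row lasts 1/10 s, in which the tool goes at most 50 mm and 8.59 degrees, less where a joint would pass 70% of its speed; a pose out of reach is approached as far as the arm can. A call is refused whole if a number of a shift passes 0.05 or a number of a turn 8.59, either way. A call with a gripper value outside its range is refused whole. The fingers move at their own pace and stop on an object; the grip force is fixed at half the most. Time passes only in rows, so rows that do not move let the fingers close, or fill a call up. It gives the time, the measured TCP pose, the force, the opening and the grip force at its end, in the units of the state.
- r.get_state(): the state, without advancing time (a new reading comes with each control period).
- r.read_camera(name): name is "scene" or "top" or "wrist"; returns the picture (480x640x3 uint8, red, green, blue); there is no depth.
- r.camera_model(name): a dict with "camera_matrix" (3x3 intrinsics, pixels), "R" (3x3) and "t" (3): a world point X has camera coordinates R X + t. Camera axes: x right, y down, z forward; pixel columns grow to the right and rows downward; lengths in mm; the calibration is good to about 2 mm. A picture is of the moment at which its call begins: read the wrist's pose just before it. camera_model takes no time and is no camera call; for the wrist camera it gives the pose at the moment of the call.
- r.finish_job(): hands the job in; it is judged then, once.
Trained networks look in the newest picture that a camera, given by its name, has taken for a name from the list of things; names that differ only in an ending like _2 or _b are one class to them, and where a whole thing is asked for, a point or a joint stands for the part that bears it (a point fixed in the world has none). Each returns a list of dicts, best first, with "confidence" (0 to 1); they miss things now and then, are a little off and sometimes report something else, mostly with a low value. They report only what shows in the picture. A call takes as long as a camera call. They do not tell look-alikes from the thing itself.
- r.boxes_of(thing, camera): "position" ([x, y, z] in mm, in the coordinates of the camera as it stood for that picture, good to about 4 mm: the middle of the surface that is visible of it).
- r.silhouettes(thing, camera): "region" (480x640 bool, what is visible of it).
The state is a dict: "time": time; "joints": joint angles; "dq": joint speeds; "joint_efforts": joint torques, N m; "tool_pos": TCP position; "tool_rot": TCP orientation; "wrist_force": force on the tool from outside, world axes, zero at the start; "moment": the same for the moment, N m; "width": finger opening in mm; "grip_force": force on a finger pad.
Only numpy, scipy, OpenCV 4.12 (cv2) and the standard library are available. Lean on these libraries where they do the work, as an engineer would, in place of code of your own. Each camera call takes 0.05 s, during which the arm holds its last target. There are 200 camera calls.

TASK

Stand the rough-hewn wooden head on the bed of the carving vice, midway between its open jaws, let go of it, then close the jaws on it by turning only the outer ring of the two concentric controls clockwise, without disturbing the inner knob. Feel for the bite and nip it up so that the jaws keep hold of the base with about 20 N (anything from 10 to 35 N is fine) after you let go; the limewood bruises at 50 N. Leave everything else on the bench where it is.

Things in the scene. Friction and masses are not known exactly. Their poses are not given: they have to be found in the camera images.
- rough_head: the work: a roughed-out head, blocky with flat faces, loose and upright, 104 mm tall, about 110 g. Square base 44 x 44 mm, 38 high; 24 mm neck; head block 38 mm deep (x), 34 mm wide between flat cheeks (y), from 54 to 98 mm height, nose at -x. Good grip: across the cheeks at 78 mm height. Origin: centre of the underside. It may stand in the vice facing any of the four square ways.
- vice: carving vice, bolted down: steel base 130 x 270 mm (y -150 to +120), jaws at its +y end, grey gearbox 90 x 90 x 40 high with the concentric controls at its -y end. Origin on the bench, z up; jaws close along y. Jaws 80 mm long (x), tops 65 mm up. The rear jaw (far from the controls) is at an unknown preset, its face 26 to 32 mm beyond bed in +y: how far to turn is found by feel.
- bed (a point): place for the work: middle of the flat bed between the jaws, at its top, 30 mm above the bench; axes as the vice's. The head's underside centre belongs here (within 18 mm in x, 15 mm in y), base sides parallel to the jaws. The gap between the jaw faces is 51 to 62 mm at the start; the front jaw's face is 26 to 30 mm off in -y.
- controls (a point): point on the vertical axis of both controls, 52 mm above the bench, half-way up the outer ring; axes as the vice's. Outer ring: knurled steel disc, diameter 64 mm, from 40 to 64 mm above the bench. Inner knob on top of it: diameter 38 mm, from 64 to 84 mm above the bench with its raised bar. They turn independently.
- outer_ring (a joint): ring angle, rad, grows clockwise from above, 0 to 1.9; starts at 0 to 0.3. A rad closes the front jaw by 14 mm; it meets the work after about 0.5 to 1.3 rad. Drag 0.55 N m, so it stays where left (at rest it may act either way). Once it bites, each newton of clamping adds 0.014 N m counter-clockwise on the tool (20 N: 0.28 N m, in 0.1 rad). A 45 N grip does not slip.
- inner_mark (a point): end of the inner knob's raised bar, on its top, 17 mm from the axis. The inner knob turns very lightly (0.02 N m), was set by the carver at any angle, and must stay as it is (within 3 mm here).
- front_jaw: springy cork facing (74 x 30 mm, 6 mm thick, 15 N per mm) of the driven jaw, a steel block 80 x 18 mm moved by the outer ring only. Origin at bench height below its gripping face; axes as the vice's, y points at the work.
- smooth_head: bystander: a finished smooth round head of the same wood on a round foot, 116 mm tall, 72 mm wide; origin under its centre
- mallet: bystander: a wooden carver's mallet standing on its head, 94 mm wide, 250 mm tall; origin under its centre
- wide_gouge: bystander: gouge lying on the bench, 235 mm long (along its x), 22 mm high, origin under its middle, wide blade
- narrow_gouge: bystander: gouge lying on the bench, 235 mm long (along its x), 22 mm high, origin under its middle, narrow blade
- offcut: bystander: a stepped wood offcut, 70 x 36 x 36 mm; origin under its centre
Not all that is in view belongs to the job. What is shaped like the rough_head but green is not meant.

How it is judged:
By the outcome, as a careful person would: the job done as asked, in the order asked, and still so for the second after the job is handed in, with the robot touching nothing.
It also fails if it takes over 54 s, if anything falls off the work surface, if the arm or the gripper's body presses on something with over 40 N, if the wrist force passes 120 N, or if a joint passes its speed limit or range.

## Working session

There is one attempt and no reset: what is moved stays moved. The work goes in short steps, Python scripts to look and compute and a tool call to move; the robot and the scene stay as the last step left them, time stands still between calls to the robot, and variables do not carry over. Pictures are saved under pics/ and viewed, at most 10 in all, crops included, and the job is handed in when it is done.

Besides the shell and the picture viewer there is one more tool, called after "Request:" by a JSON object that holds its "api" and its "payload", one argument or row to a line. jog_arm: Moves the arm, as the interface text tells. Its arguments: {"type":"object","properties":{"commands":{"type":"array","items":{"type":"array","items":{"type":"number"}}}},"required":["commands"]}

```bash
mkdir -p pics; cat > h.py <<'E'
from workcell import r
import numpy as np, cv2
np.set_printoptions(precision=2,suppress=True)
def snap(c,fn=None):
    im=r.read_camera(c)
    if fn: cv2.imwrite('pics/'+fn,im[:,:,::-1])
    return im
def ray(c,px,z):
    m=r.camera_model(c);K=np.array(m['camera_matrix']);R=np.array(m['R']);t=np.array(m['t'])
    d=R.T@np.linalg.inv(K)@np.array([px[0],px[1],1.]);o=-R.T@t
    return o+d*(z-o[2])/d[2]
def proj(c,X):
    m=r.camera_model(c);p=np.array(m['camera_matrix'])@(np.array(m['R'])@np.array(X,float)+np.array(m['t']));return p[:2]/p[2]
def boxes(n,c):
    m=r.camera_model(c);R=np.array(m['R']);t=np.array(m['t'])
    for b in r.boxes_of(n,c):
        X=R.T@(np.array(b['position'])-t);print(c,n,round(b['confidence'],2),X,proj(c,X))
E
python3 - <<'E'
from h import *
a=snap('top','top.png');b=snap('scene','scene.png')
for c in('top','scene'):
  for n in('rough_head','vice','outer_ring','front_jaw','smooth_head'): boxes(n,c)
print(r.get_state()['time'],r.get_state()['tool_rot'])
E
```

```text
top rough_head 0.92 [ 408.6  -215.61   98.13] [428.04 291.42]
top rough_head 0.79 [ 494.99 -215.08  100.09] [428.24 251.01]
top rough_head 0.72 [ 453.39 -308.22   86.6 ] [470.11 271.93]
top rough_head 0.7 [ 561.05 -290.5    93.71] [462.68 221.97]
top rough_head 0.6 [ 342.39 -288.32   90.25] [461.31 323.67]
top rough_head 0.44 [ 504.2  -400.43   20.89] [503.   252.27]
top vice 0.42 [450.   373.57 111.6 ] [152.57 263.66]
top outer_ring 0.74 [600.19   9.94  68.86] [325.16 202.43]
top front_jaw 0.38 [582.45 121.21  65.21] [275.31 209.15]
top smooth_head 0.62 [ 670.1  -241.46   94.25] [440.33 172.19]
scene rough_head 0.88 [ 418.23 -215.32   63.51] [318.63 152.5 ]
scene rough_head 0.8 [ 346.73 -284.97   70.5 ] [330.76 121.65]
scene rough_head 0.71 [ 506.42 -211.85   65.51] [286.02 166.59]
scene rough_head 0.71 [ 573.4  -284.04   60.94] [247.36 158.09]
scene rough_head 0.68 [ 462.27 -313.05   71.35] [283.66 130.72]
scene vice 0.59 [601.34 109.35  34.68] [315.13 297.77]
scene outer_ring 0.75 [616.52  21.58  63.78] [288.47 261.38]
scene front_jaw 0.73 [588.04 123.84  56.59] [324.1  295.48]
scene smooth_head 0.64 [ 690.56 -229.62   45.5 ] [211.2  196.88]
scene smooth_head 0.51 [604.19 114.67  29.67] [315.18 301.53]
0.6 [-3.14 -0.    2.67]
```

View pics/top.png

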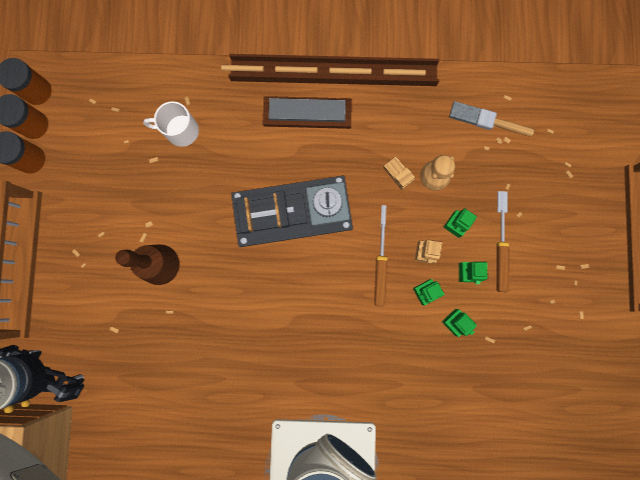

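View pics/scene.png

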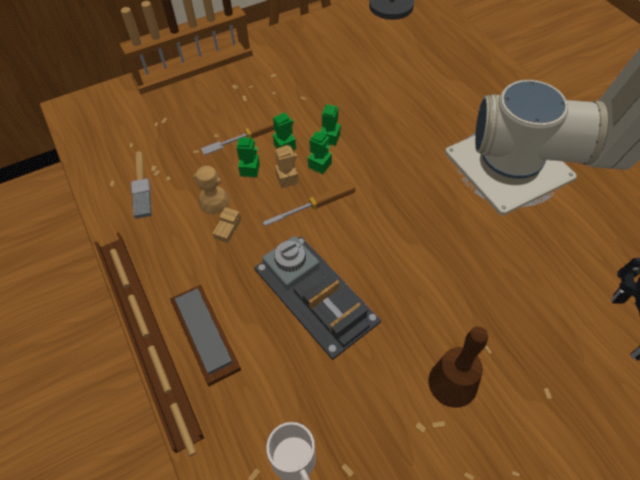

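The top picture shows five rough-head shapes. Four are green, at (460,222), (474,271), (429,291) and (460,323). The bare-wood one at (429,251), seen at (286,166) in the scene view, is the one meant. The vice is at about (292,211) with its controls at (327,202). I'll confirm this in one enlarged crop.

```bash
python3 - <<'E'
from h import *
a=cv2.imread('pics/top.png');
c1=cv2.resize(a[205:325,400:500],None,fx=4,fy=4,interpolation=cv2.INTER_CUBIC)
c2=cv2.resize(a[165:255,225:360],None,fx=4*0.8,fy=4*.8,interpolation=cv2.INTER_CUBIC)
o=np.zeros((480,400+432,3),np.uint8);o[:,:400]=c1[:480];o[:288,400:]=c2
cv2.imwrite('pics/crop1.png',o[:,:800])
# vice corners: base z? bolts
for p in [(236,196),(339,182),(349,228),(243,240)]: print(p,ray('top',p,10))
print('ctrl',ray('top',(328,202),84),ray('top',(328,202),64))
m=r.silhouettes('rough_head','top')
for s in m:
    ys,xs=np.nonzero(s['region']);rc=cv2.minAreaRect(np.c_[xs,ys].astype(np.float32));print(s['confidence'],xs.mean(),ys.mean(),rc)
print(r.camera_model('top')['camera_matrix'],-np.array(r.camera_model('top')['R']).T@r.camera_model('top')['t'])
w=r.camera_model('wrist');s=r.get_state();print(w,s['tool_pos'],s['tool_rot'])
E
```

```text
(236, 196) [620.09 220.83  10.  ]
(339, 182) [660.28 -20.48  10.  ]
(349, 228) [551.72 -46.65  10.  ]
(243, 240) [516.56 199.43  10.  ]
ctrl [598.64   3.51  84.  ] [602.2    3.66  64.  ]
0.94 472.1949806949807 271.6969111969112 ((472.2896728515625, 272.0758972167969), (27.481908798217773, 19.613157272338867), 3.3664603233337402)
0.93 427.4280303030303 251.16477272727272 ((427.33782958984375, 250.9729766845703), (24.659847259521484, 23.180255889892578), 9.462322235107422)
0.79 459.5948905109489 222.08211678832117 ((459.5400085449219, 221.77999877929688), (21.400001525878906, 28.200002670288086), 36.869895935058594)
0.71 427.5956175298805 291.4561752988048 ((427.800048828125, 291.1000061035156), (20.57182502746582, 25.491174697875977), 63.43495178222656)
[[541.24   0.   323.91]
 [  0.   541.24 233.52]
 [  0.     0.     1.  ]] [ 389.14   -5.06 1262.15]
{'camera_matrix': array([[396.91,   0.  , 317.2 ],
       [  0.  , 396.91, 237.34],
       [  0.  ,   0.  ,   1.  ]]), 'R': array([[ 0.45,  0.89,  0.  ],
       [ 0.85, -0.43,  0.32],
       [ 0.28, -0.14, -0.95]]), 't': array([-549.88,  -41.48,  381.39])} [247.99 490.91 231.27] [-3.14 -0.    2.67]
```

View pics/crop1.png

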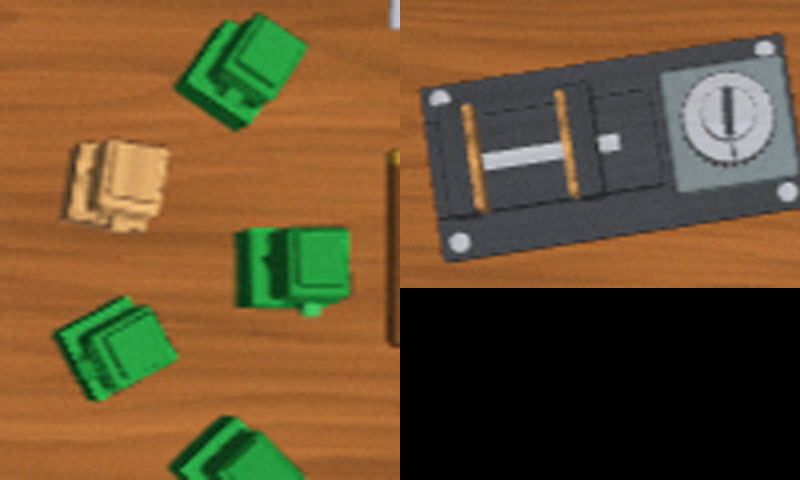

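The enlarged crop confirms it. The bare-wood head, at (429,251) in the full top view, has its nose toward -x and a yaw of about -10°. The vice yaw is about +9°. I'll move partway and look at the vice with the wrist camera.

Request:
{"api": "jog_arm", "payload": {
  "commands": [
    [0,0,0,-8.5,0.085],
    [0,0,0,-8.5,0.085],
    [-0.0256,-0.0413,0,0,0.085],
    [-0.0256,-0.0413,0,0,0.085],
    [-0.0256,-0.0413,0,0,0.085],
    [-0.0256,-0.0413,0,0,0.085],
    [-0.0256,-0.0413,0,0,0.085],
    [-0.0256,-0.0413,0,0,0.085],
    [-0.0256,-0.0413,0,0,0.085],
    [-0.0256,-0.0413,0,0,0.085]
  ]
}}

```text
time: 1.65
tool_pos: [393.8, 128.6, 231.6]
tool_rot: [3.141, 0.001, 2.971]
wrist_force: [1.9, 0.8, -0.8]
width: 84.8
grip_force: 0.0
```

Request:
{"api": "jog_arm", "payload": {
  "commands": [
    [-0.0256,-0.0413,0,0,0.085],
    [-0.0256,-0.0413,0,0,0.085],
    [0,0,0,0,0.085],
    [0,0,0,0,0.085],
    [0,0,0,0,0.085],
    [0,0,0,0,0.085],
    [0,0,0,0,0.085],
    [0,0,0,0,0.085],
    [0,0,0,0,0.085],
    [0,0,0,0,0.085]
  ]
}}

```text
time: 2.65
tool_pos: [429.9, 40.7, 231.3]
tool_rot: [-3.142, 0.0, 2.971]
wrist_force: [0.3, -1.2, 0.1]
width: 84.9
grip_force: 0.0
```

```bash
python3 - <<'E'
from h import *
s=r.get_state();print(s['time'],s['tool_pos'],s['tool_rot'],s['width'])
snap('wrist','w1.png')
for n in('outer_ring','front_jaw','vice','inner_mark'): boxes(n,'wrist')
for n in('outer_ring','front_jaw'):
  for q in r.silhouettes(n,'wrist')[:1]:
    ys,xs=np.nonzero(q['region']);print(n,xs.min(),xs.max(),ys.min(),ys.max(),cv2.minAreaRect(np.c_[xs,ys].astype(np.float32)))
E
```

```text
2.65 [429.9   40.66 231.31] [-3.14  0.    2.97] 84.90295692659335
wrist outer_ring 0.81 [584.4   10.43  63.41] [313.78 373.76]
wrist vice 0.91 [560.39  84.13  34.14] [384.21 323.32]
wrist inner_mark 0.85 [599.28   6.78  81.15] [312.71 400.52]
outer_ring 278 346 351 414 ((312.19940185546875, 382.2230224609375), (68.23399353027344, 62.56917953491211), 1.468800663948059)
front_jaw 409 439 308 389 ((426.27496337890625, 348.0520324707031), (85.7018814086914, 8.695134162902832), 70.64100646972656)
```

View pics/w1.png

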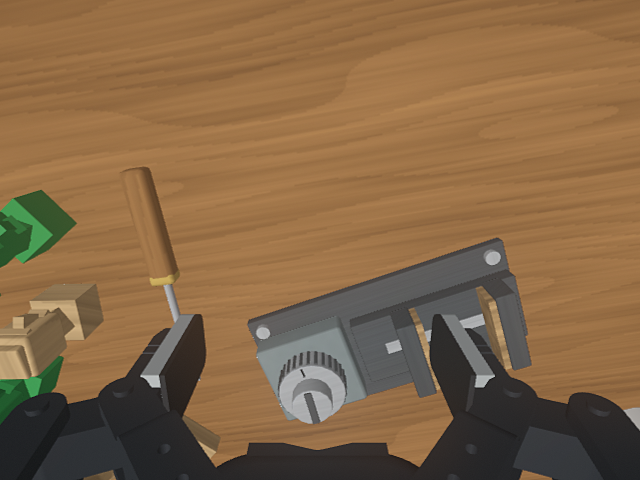

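In the wrist picture the controls are at (312,385), the gearbox's near edge runs (258,355)–(342,322), and the front jaw's cork is near (426,348). The base's near edge runs (248,320)–(499,239).

```bash
python3 - <<'E'
from h import *
R=lambda p,z:ray('wrist',p,z)
print('gear',R((258,355),40),R((342,322),40))
for z in(10,14,20): print('base',z,R((248,320),z),R((499,239),z), np.linalg.norm(R((248,320),z)-R((499,239),z)))
print('bolts',R((263,333),16),R((492,258),16))
print('mark ends',R((309,394),84),R((318,422),84))
print('ring left/right',R((279,388),64),R((346,388),64))
print('frontjaw top near corner cork',R((412,310),65),R((424,308),65), 'rear',R((481,290),65),R((490,286),65),'rear block',R((512,276),65))
from scipy.ndimage import center_of_mass
for c in ('top','wrist'):
  q=r.silhouettes('front_jaw',c) if c=='wrist' else []
  for b in q[:1]:
    ys,xs=np.nonzero(b['region']); 
    for y in (312,330,350,370,385): print(y,xs[ys==y].min() if (ys==y).any() else 0,xs[ys==y].max() if (ys==y).any() else 0)
im=cv2.imread('pics/w1.png');o=im[230:430,230:550];cv2.imwrite('pics/w1c.png',cv2.resize(o,None,fx=2.5,fy=2.5,interpolation=cv2.INTER_CUBIC))
E
```

```text
gear [570.86 -43.57  40.  ] [548.41  43.83  40.  ]
base 10 [547.17 -53.28  10.  ] [501.77 207.02  10.  ] 264.2331981246589
base 14 [545.   -52.11  14.  ] [500.09 205.34  14.  ] 261.3362138371645
base 20 [541.74 -50.34  20.  ] [497.58 202.83  20.  ] 256.9907374059231
bolts [561.51 -39.63  16.  ] [517.78 197.28  16.  ]
mark ends [589.29   5.18  84.  ] [621.41   7.78  84.  ]
ring left/right [594.15 -24.94  64.  ] [605.    37.57  64.  ]
frontjaw top near corner cork [532.2  106.93  65.  ] [532.04 117.48  65.  ] rear [523.03 167.41  65.  ] [520.52 175.19  65.  ] rear block [514.27 193.97  65.  ]
312 409 416
330 417 424
350 423 429
370 431 431
385 435 439
```

View pics/w1c.png

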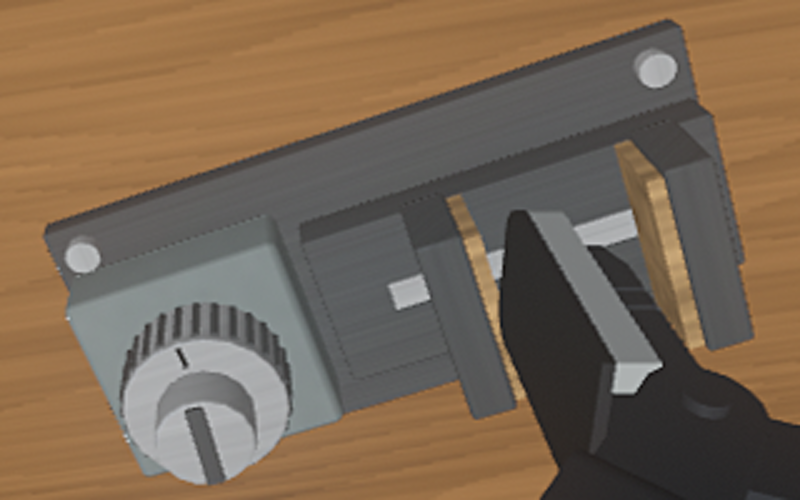

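The crop gives clean corner pixels for the front jaw block, the rear cork, the knob bar and the ring.

```bash
python3 - <<'E'
from h import *
W=lambda x,y,z:ray('wrist',(230+x/2.5,230+y/2.5),z)[:2]
T=lambda x,y,z:ray('top',(225+(x-400)/3.2,165+y/3.2),z)[:2]
print('knob',W(205.5,444,84),'ring',W(206,408,64),'top knob',T(728,113,84),'ring',T(728,118,64))
f=[W(400,212,65),W(447,200,65),W(517,408,65),W(475,418,65)]
print('front block',f,np.mean(f,0),'x-axis ang',[np.degrees(np.arctan2(*(b-a)[::-1])) for a,b in((f[0],f[3]),(f[1],f[2]))])
print('rear cork',W(617,143,64),W(692,347,64),'front cork end',W(522,398,64))
print('base edge',W(45,228,14),W(680,20,14),W(80,255,16),W(657,67,16))
tb=[T(440,97,15),T(765,48,15),T(788,191,15),T(460,242,15)];print('top bolts',tb,np.mean(tb,0))
print('top front cork',T(560,92,65),T(573,194,65),'rear',T(467,105,65),T(482,210,65))
E
```

```text
knob [604.49   5.38] ring [605.45   5.17] top knob [602.39   4.72] ring [602.45   4.79]
front block [array([533.64,  87.37]), array([531.73, 104.16]), array([624.83, 121.63]), array([626.73, 105.51])] [579.23 104.67] x-axis ang [np.float64(11.02601112288393), np.float64(10.624935494767051)]
rear cork [520.28 164.31] [609.24 188.1 ] front cork end [621.43 124.07]
base edge [546.37 -52.43] [499.56 208.21] [560.17 -40.4 ] [516.66 198.08]
top bolts [array([620.9 , 216.49]), array([663.98, -20.44]), array([558.65, -39.91]), array([514.64, 196.81])] [589.54  88.23]
top front cork [617.51 123.34] [545.51 111.35] rear [606.43 188.34] [532.46 174.41]
```

Request:
{"api": "jog_arm", "payload": {
  "commands": [
    [-0.0182,-0.0398,0,0,0.085],
    [-0.0182,-0.0398,0,0,0.085],
    [-0.0182,-0.0398,0,0,0.085],
    [-0.0182,-0.0398,0,0,0.085],
    [-0.0182,-0.0398,0,0,0.085],
    [-0.0182,-0.0398,0,0,0.085],
    [0,0,0,0,0.085],
    [0,0,0,0,0.085],
    [0,0,0,0,0.085],
    [0,0,0,0,0.085]
  ]
}}

```text
time: 4.05
tool_pos: [496.8, -212.5, 231.6]
tool_rot: [3.142, 0.0, 2.972]
wrist_force: [-0.5, 0.1, 0.6]
width: 84.8
grip_force: 0.0
```

```bash
python3 - <<'E'
from h import *
s=r.get_state();print(s['time'],s['tool_pos'],s['tool_rot'],s['width'])
snap('wrist','w2.png')
boxes('rough_head','wrist')
E
```

```text
4.05 [ 496.76 -212.54  231.57] [3.14 0.   2.97] 84.8099888409365
wrist rough_head 0.79 [ 553.   -292.11   87.48] [232.16 300.71]
wrist rough_head 0.79 [ 407.14 -222.33  103.62] [278.99  96.08]
wrist rough_head 0.76 [ 492.49 -221.46  100.24] [304.24 219.88]
wrist rough_head 0.59 [ 349.62 -284.79   96.4 ] [163.66  17.95]
```

View pics/w2.png

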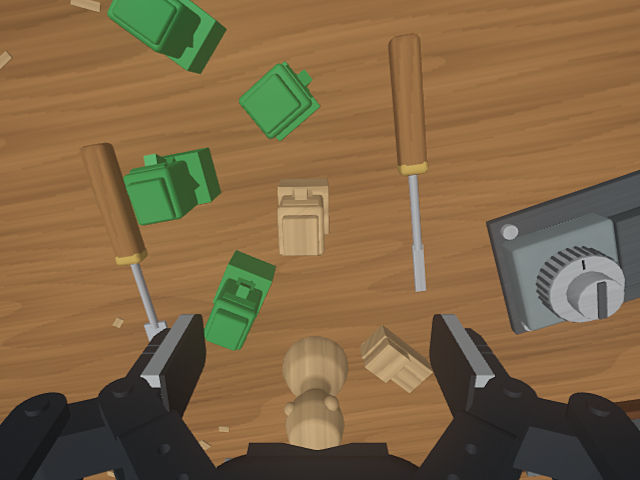

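The head is directly ahead of the fingers. Its top block covers about (278..325, 207..255), and the base's near edge runs (278,180)–(329,181).

```bash
python3 - <<'E'
from h import *
W=lambda x,y,z:ray('wrist',(x,y),z)[:2]
snap('wrist')
s=[q for q in r.silhouettes('rough_head','wrist') if q['region'][230,302]][0]['region']
ys,xs=np.nonzero(s)
for y in range(178,260,7):
  a=xs[ys==y]; print(y,(a.min(),a.max()) if len(a) else None)
print('blk far', W(278,255.5,98),W(325,255.5,98),'base near',W(278,180.5,38),W(329,181,38))
c=np.mean([W(278,255.5,98),W(325,255.5,98)],0);print('width',np.linalg.norm(W(278,255.5,98)-W(325,255.5,98)))
E
python3 - <<'E'
import cv2
im=cv2.imread('pics/w2.png');cv2.imwrite('pics/w2c.png',cv2.resize(im[170:265,262:345],None,fx=6,fy=6,interpolation=cv2.INTER_CUBIC))
E
```

```text
178 (np.int64(305), np.int64(324))
185 (np.int64(279), np.int64(329))
192 (np.int64(279), np.int64(328))
199 (np.int64(279), np.int64(327))
206 (np.int64(279), np.int64(327))
213 (np.int64(277), np.int64(328))
220 (np.int64(278), np.int64(328))
227 (np.int64(278), np.int64(328))
234 (np.int64(279), np.int64(325))
241 (np.int64(280), np.int64(324))
248 (np.int64(280), np.int64(324))
255 None
blk far [ 517.07 -246.22] [ 523.04 -211.56] base near [ 471.61 -242.62] [ 479.43 -199.71]
width 35.16933341462274
```

View pics/w2c.png

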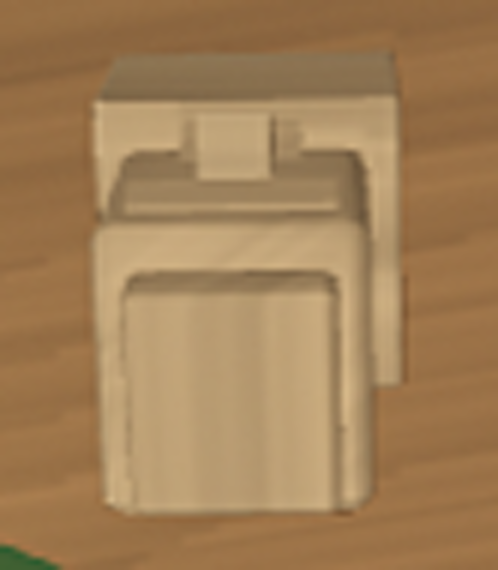

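```bash
python3 - <<'E'
from h import *
W=lambda x,y,z:ray('wrist',(262+x/6,170+y/6),z)[:2]
b=[W(95,100,38),W(398,95,38),W(400,382,38)];k=[W(95,228,98),W(368,224,98),W(370,512,98),W(105,512,98)]
A=lambda p,q:np.degrees(np.arctan2(*(q-p)[::-1]))
print('base',b,np.mean([b[0],b[2]],0),A(b[0],b[1]),A(b[1],b[2]),np.linalg.norm(b[1]-b[0]),np.linalg.norm(b[2]-b[1]))
print('blk',k,np.mean(k,0),A(k[0],k[1]),A(k[3],k[2]),A(k[1],k[2]),A(k[0],k[3]))
s=r.get_state();psi=s['tool_rot'][2];d=np.mean([np.mean([b[0],b[2]],0),np.mean(k,0)],0)-s['tool_pos'][:2]
print('tool shift',d@[np.cos(psi),np.sin(psi)],d@[np.sin(psi),-np.cos(psi)])
E
```

```text
base [array([ 476.81, -243.83]), array([ 483.46, -200.94]), array([ 526.16, -207.59])] [ 501.48 -225.71] 81.19309932096584 -8.850399126651222 43.39550841456996 43.214557279051085
blk [array([ 481.19, -238.99]), array([ 486.25, -206.68]), array([ 522.74, -212.52]), array([ 517.13, -245.08])] [ 501.83 -225.82] 81.0997042541729 80.23282818634367 -9.088889219137522 -9.611530032127416
tool shift -6.864575917621905 -11.922511994566037
```

```bash
python3 - <<'E'
from h import *
for p,z in(((200,200),98),((176,155),98),((199,160),60),((219,200),38),((208,148),38),((237,252),38),((275,265),38),((262,275),98),((245,350),98),((205,345),98),((215,300),98)): print(p,z,ray('wrist',p,z)[:2])
u=np.array([np.sin(2.984),-np.cos(2.984)]);x=np.array([np.cos(2.984),np.sin(2.984)]);c=np.array([501.6,-225.8])
for sgn in(-1,1): print([c+sgn*42*u,c+sgn*58*u+12*x,c+sgn*58*u-12*x])
E
```

```text
(200, 200) 98 [ 466.   -292.59]
(176, 155) 98 [ 432.47 -300.56]
(199, 160) 60 [ 441.54 -297.73]
(219, 200) 38 [ 479.63 -296.54]
(208, 148) 38 [ 435.01 -294.62]
(237, 252) 38 [ 529.32 -292.38]
(275, 265) 38 [ 547.66 -260.99]
(262, 275) 98 [ 530.6 -261.4]
(245, 350) 98 [ 593.37 -289.25]
(205, 345) 98 [ 583.25 -320.13]
(215, 300) 98 [ 545.13 -301.96]
[array([ 495.01, -267.28]), array([ 480.65, -281.2 ]), array([ 504.35, -284.96])]
[array([ 508.19, -184.32]), array([ 498.85, -166.64]), array([ 522.55, -170.4 ])]
```

Request:
{"api": "jog_arm", "payload": {
  "commands": [
    [-0.0069,-0.0119,0,-0.7,0.06],
    [0,0,0.02,0,0.06],
    [0,0,0.03,0,0.06],
    [0,0,0.0476,0,0.06],
    [0,0,0.04,0,0.06],
    [0,0,0.03,0,0.06],
    [0,0,0.01,0,0.06],
    [0,0,0,0,0.06],
    [0,0,0,0,0.02],
    [0,0,0,0,0.02]
  ]
}}

```text
time: 5.25
tool_pos: [502.7, -227.2, 55.4]
tool_rot: [-3.14, 0.003, 2.983]
wrist_force: [-1.5, -0.7, 4.7]
width: 33.3
grip_force: 58.7
```

Request:
{"api": "jog_arm", "payload": {
  "commands": [
    [0,0,0,0,0.02],
    [0,0,0,0,0.02],
    [0,0,0,0,0.02],
    [0,0,0,0,0.02],
    [0,0,0,0,0.02],
    [0,0,0,0,0.02],
    [0,0,0,0,0.02],
    [0,0,0,0,0.02],
    [0,0,-0.02,0,0.02],
    [0,0,-0.04,0,0.02]
  ]
}}

```text
time: 6.25
tool_pos: [500.4, -225.6, 112.6]
tool_rot: [3.14, -0.004, 2.983]
wrist_force: [0.8, 0.2, -1.7]
width: 33.3
grip_force: 59.8
```

Request:
{"api": "jog_arm", "payload": {
  "commands": [
    [0,0,-0.046,-6.5,0.02],
    [0,0,0,-6.5,0.02],
    [0,0,0,-6.4,0.02],
    [-0.0177,0.0444,0,0,0.02],
    [-0.0177,0.0444,0,0,0.02],
    [-0.0177,0.0444,0,0,0.02],
    [-0.0177,0.0444,0,0,0.02],
    [-0.0177,0.0444,0,0,0.02],
    [-0.0177,0.0444,0,0,0.02],
    [-0.0177,0.0444,0,0,0.02]
  ]
}}

```text
time: 7.25
tool_pos: [568.1, 103.5, 160.5]
tool_rot: [-3.141, 0.001, -2.962]
wrist_force: [1.3, -1.1, -0.9]
width: 33.5
grip_force: 60.2
```

Request:
{"api": "jog_arm", "payload": {
  "commands": [
    [-0.0177,0.0444,0,0,0.02],
    [0,0,0,0,0.02],
    [0,0,0,0,0.02],
    [0,0,0,0,0.02],
    [0,0,0,0,0.02],
    [0,0,0,0,0.02],
    [0,0,0,0,0.02],
    [0,0,0,0,0.02],
    [0,0,0,0,0.02],
    [0,0,0,0,0.02]
  ]
}}

```text
time: 8.25
tool_pos: [577.5, 148.2, 159.7]
tool_rot: [3.142, -0.0, -2.962]
wrist_force: [-0.6, 0.4, -0.5]
width: 33.3
grip_force: 60.2
```

```bash
python3 - <<'E'
from h import *
s=r.get_state();print(s['time'],s['tool_pos'],s['tool_rot'],s['width'],s['wrist_force'])
im=snap('wrist');a=snap('top')
o=np.zeros((480,790,3),np.uint8)
o[:,:400]=cv2.resize(im[120:480,180:480],(400,480));o[:240,400:760]=cv2.resize(a[165:255,225:360],(360,240))
cv2.imwrite('pics/w3.png',o[:,:,::-1])
# where bed jaw corners should appear
for p in [(-40,18),(-40,76.5),(40,18),(40,76.5)]:
  c,sn=np.cos(.1815),np.sin(.1815);X=np.array([585+p[0]*c-p[1]*sn,103+p[0]*sn+p[1]*c,65]);q=proj('wrist',X);print(p,X,q,(q-[180,120])*4/3)
E
```

```text
8.25 [577.52 148.24 159.67] [ 3.14 -0.   -2.96] 33.344543281369134 [-0.62  0.39 -0.47]
(-40, 18) [542.41 113.48  65.  ] [270.85 176.38] [121.13  75.18]
(-40, 76.5) [531.85 171.02  65.  ] [368.01 176.17] [250.68  74.89]
(40, 18) [621.09 127.92  65.  ] [275.57 296.06] [127.42 234.74]
(40, 76.5) [610.53 185.46  65.  ] [363.35 295.85] [244.47 234.47]
```

View pics/w3.png

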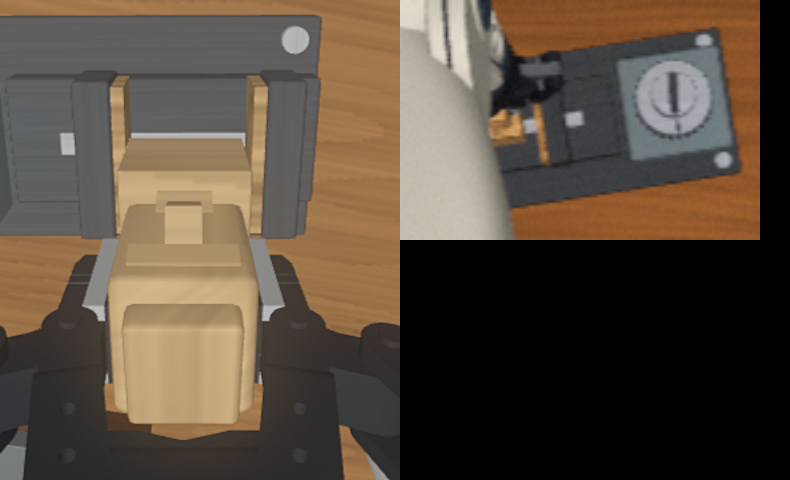

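The wrist crop shows the head aligned with the jaws. The gap's middle is at column ~187 and the tool's at ~183, so I'll shift +2 mm along tool y and lower.

Request:
{"api": "jog_arm", "payload": {
  "commands": [
    [0,0.002,0,0,0.02],
    [0,0,0.01,0,0.02],
    [0,0,0.02,0,0.02],
    [0,0,0.02,0,0.02],
    [0,0,0.015,0,0.02],
    [0,0,0.006,0,0.02],
    [0,0,0.002,0,0.02],
    [0,0,0.001,0,0.02],
    [0,0,0,0,0.02],
    [0,0,0,0,0.02]
  ]
}}

```text
time: 9.35
tool_pos: [577.5, 150.3, 86.3]
tool_rot: [-3.141, 0.001, -2.962]
wrist_force: [-0.6, -0.8, -1.6]
width: 33.9
grip_force: 60.2
```

```bash
python3 - <<'E'
from h import *
s=r.get_state();print(s['time'],s['tool_pos'],s['wrist_force'],s['moment'],s['grip_force'])
E
```

```text
9.35 [577.5  150.34  86.33] [-0.6  -0.76 -1.63] [ 0.02 -0.01 -0.03] 60.231385231018066
```

Request:
{"api": "jog_arm", "payload": {
  "commands": [
    [0,0,0.0005,0,0.02],
    [0,0,0.0005,0,0.02],
    [0,0,0.0005,0,0.02],
    [0,0,0.0005,0,0.02],
    [0,0,0,0,0.02],
    [0,0,0,0,0.02],
    [0,0,0,0,0.02],
    [0,0,0,0,0.02],
    [0,0,0,0,0.02],
    [0,0,0,0,0.02]
  ]
}}

```text
time: 10.35
tool_pos: [577.5, 150.4, 85.4]
tool_rot: [-3.141, 0.002, -2.962]
wrist_force: [-3.6, -0.4, 11.7]
width: 33.6
grip_force: 62.0
```

Contact is felt at 11.7 N up, so the head is on the bed. I'll let go and rise.

Request:
{"api": "jog_arm", "payload": {
  "commands": [
    [0,0,-0.0007,0,0.02],
    [0,0,0,0,0.06],
    [0,0,0,0,0.06],
    [0,0,0,0,0.06],
    [0,0,0,0,0.06],
    [0,0,0,0,0.06],
    [0,0,-0.02,0,0.06],
    [0,0,-0.04,0,0.06],
    [0,0,-0.04,0,0.06],
    [0,0,-0.02,0,0.085]
  ]
}}

```text
time: 11.35
tool_pos: [578.0, 150.4, 207.9]
tool_rot: [-3.141, 0.004, -2.962]
wrist_force: [0.4, -0.4, 0.1]
width: 72.7
grip_force: 0.0
```

```bash
python3 - <<'E'
from h import *
s=r.get_state();print(s['time'],s['tool_pos'],s['tool_rot'],s['joints'],s['width'],s['wrist_force'])
im=snap('wrist');boxes('rough_head','wrist');boxes('inner_mark','wrist');boxes('outer_ring','wrist')
cv2.imwrite('pics/w4.png',im[:,:,::-1])
E
```

```text
11.35 [577.95 150.41 207.87] [-3.14  0.   -2.96] [ 0.11  0.34  0.09  1.31  0.   -0.07] 72.71141994948326 [ 0.38 -0.43  0.1 ]
wrist rough_head 0.63 [567.43 148.6  131.85] [317.68 232.08]
wrist inner_mark 0.89 [602.27   9.74  80.17] [115.4  224.51]
wrist outer_ring 0.63 [589.    19.7   61.67] [140.63 204.43]
```

View pics/w4.png

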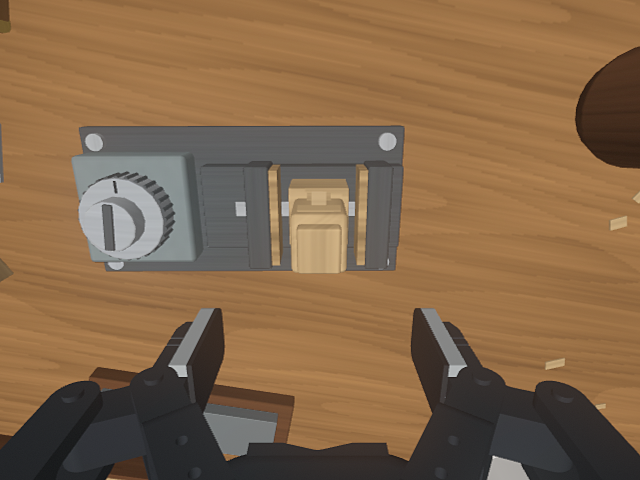

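The head stands upright and centred between the jaws at (319,230). Next I'll move over the controls at (122,220).

Request:
{"api": "jog_arm", "payload": {
  "commands": [
    [0,-0.037,0,0,0.085],
    [0,-0.037,0,0,0.085],
    [0,-0.037,0,0,0.085],
    [0,-0.0367,0,0,0.085],
    [0,0,0,0,0.085],
    [0,0,0,0,0.085],
    [0,0,0,0,0.085],
    [0,0,0,0,0.085],
    [0,0,0,0,0.085],
    [0,0,0,0,0.085]
  ]
}}

```text
time: 12.55
tool_pos: [603.5, 5.8, 204.5]
tool_rot: [-3.142, 0.0, -2.961]
wrist_force: [-0.1, -0.0, 0.4]
width: 85.1
grip_force: 0.0
```

```bash
python3 - <<'E'
from h import *
s=r.get_state();print(s['time'],s['tool_pos'],s['tool_rot'],s['width'])
im=snap('wrist');boxes('inner_mark','wrist')
p=proj('wrist',[603.5,5,64]);print(p,proj('wrist',[603.5,5,84]))
x,y=int(p[0])-80,int(p[1])-75;print(x,y)
cv2.imwrite('pics/w5.png',cv2.resize(im[y:y+120,x:x+160],None,fx=5,fy=5,interpolation=cv2.INTER_CUBIC)[:,:,::-1])
E
```

```text
12.55 [603.45   5.75 204.46] [-3.14  0.   -2.96] 85.08426203779442
wrist inner_mark 0.59 [599.41   6.97  81.2 ] [320.54 221.92]
[316.73 220.14] [316.73 228.12]
236 145
```

View pics/w5.png

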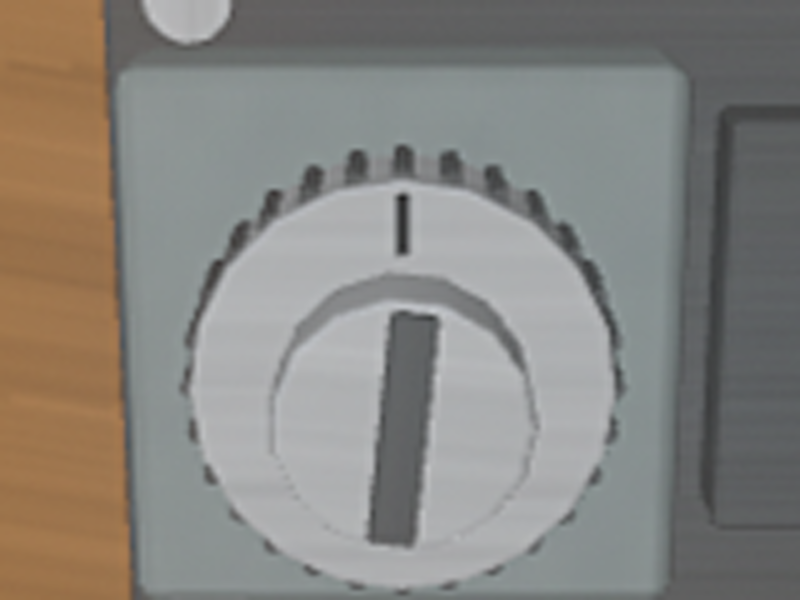

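The ring is centred on the tool axis within ~1 mm: its centre is at about (316.6,221.4), against (316.7,220.1) predicted. Next I'll descend and grip only the ring.

Request:
{"api": "jog_arm", "payload": {
  "commands": [
    [-0.001,-0.0005,0.03,0,0.085],
    [0,0,0.045,0,0.085],
    [0,0,0.045,0,0.085],
    [0,0,0.03,0,0.085],
    [0,0,0.012,0,0.085],
    [0,0,0.004,0,0.085],
    [0,0,0,0,0.085],
    [0,0,0,0,0.085],
    [0,0,0,0,0.085],
    [0,0,0,0,0.085]
  ]
}}

```text
time: 13.65
tool_pos: [605.2, 4.6, 39.5]
tool_rot: [-3.141, 0.002, -2.962]
wrist_force: [-0.1, -0.5, 0.2]
width: 85.3
grip_force: 0.0
```

```bash
python3 - <<'E'
from h import *
s=r.get_state();print(s['time'],s['tool_pos'],s['wrist_force'],s['moment'],s['joints'])
E
```

```text
13.65 [605.18   4.6   39.48] [-0.13 -0.49  0.24] [0.03 0.04 0.02] [-0.13  0.46 -0.18  0.93 -0.   -0.31]
```

Request:
{"api": "jog_arm", "payload": {
  "commands": [
    [0,0,0,0,0.055],
    [0,0,0,0,0.055],
    [0,0,0,0,0.055],
    [0,0,0,0,0.055],
    [0,0,0,0,0.055],
    [0,0,0,0,0.055],
    [0,0,0,0,0.055],
    [0,0,0,0,0.055],
    [0,0,0,0,0.055],
    [0,0,0,0,0.055]
  ]
}}

```text
time: 14.65
tool_pos: [604.7, 5.1, 39.4]
tool_rot: [3.141, 0.001, -2.962]
wrist_force: [-3.7, 1.4, 8.7]
width: 62.1
grip_force: 64.3
```

```bash
python3 - <<'E'
from h import *
s=r.get_state();print(s['time'],s['tool_pos'],s['tool_rot'],s['wrist_force'],s['moment'],s['width'],s['grip_force'])
E
```

```text
14.65 [604.71   5.07  39.36] [ 3.14  0.   -2.96] [-3.73  1.36  8.69] [0.49 0.53 0.02] 62.095075343991816 64.25339698791504
```

Request:
{"api": "jog_arm", "payload": {
  "commands": [
    [0,0,-0.0007,2,0.055],
    [0,0,0,2.5,0.055],
    [0,0,0,2.5,0.055],
    [0,0,0,2.5,0.055],
    [0,0,0,2.5,0.055],
    [0,0,0,2.5,0.055],
    [0,0,0,2.5,0.055],
    [0,0,0,2.5,0.055],
    [0,0,0,2,0.055],
    [0,0,0,1.5,0.055]
  ]
}}

```text
time: 15.65
tool_pos: [604.7, 5.4, 39.4]
tool_rot: [3.14, 0.0, 2.92]
wrist_force: [0.2, 5.1, 3.6]
width: 62.1
grip_force: 66.2
```

```bash
cat > st.py <<'E'
from h import *
s=r.get_state();print(s['time'],s['tool_pos'],'yaw %.4f'%s['tool_rot'][2],s['wrist_force'],np.array(s['moment']),'mz %.3f'%s['moment'][2],s['width'],s['grip_force'])
E
python3 st.py
```

```text
15.65 [604.71   5.43  39.4 ] yaw 2.9197 [0.18 5.15 3.62] [1.05 0.06 0.59] mz 0.588 62.11323989583329 66.24647498130798
```

Request:
{"api": "jog_arm", "payload": {
  "commands": [
    [0,0,0,0.8,0.055],
    [0,0,0,0.8,0.055],
    [0,0,0,0.8,0.055],
    [0,0,0,0.8,0.055],
    [0,0,0,0.8,0.055],
    [0,0,0,0.8,0.055],
    [0,0,0,0.8,0.055],
    [0,0,0,0.8,0.055],
    [0,0,0,0.8,0.055],
    [0,0,0,0.8,0.055]
  ]
}}

```text
time: 16.65
tool_pos: [604.8, 5.5, 39.4]
tool_rot: [3.14, 0.0, 2.781]
wrist_force: [-0.1, 6.6, 4.4]
width: 62.2
grip_force: 66.3
```

```bash
python3 st.py
```

```text
16.65 [604.76   5.5   39.4 ] yaw 2.7808 [-0.12  6.58  4.37] [1.28 0.09 0.53] mz 0.533 62.16046020557082 66.33454442024231
```

Request:
{"api": "jog_arm", "payload": {
  "commands": [
    [0,0,0,0.6,0.055],
    [0,0,0,0.6,0.055],
    [0,0,0,0.6,0.055],
    [0,0,0,0.6,0.055],
    [0,0,0,0.6,0.055],
    [0,0,0,0.6,0.055],
    [0,0,0,0.6,0.055],
    [0,0,0,0.6,0.055],
    [0,0,0,0.6,0.055],
    [0,0,0,0.6,0.055]
  ]
}}

```text
time: 17.65
tool_pos: [604.8, 5.6, 39.4]
tool_rot: [3.14, -0.0, 2.676]
wrist_force: [0.2, 7.3, 4.2]
width: 61.9
grip_force: 66.3
```

```bash
python3 st.py
```

```text
17.65 [604.79   5.63  39.39] yaw 2.6764 [0.17 7.29 4.21] [1.38 0.02 0.56] mz 0.559 61.91352736297854 66.31934881210327
```

Request:
{"api": "jog_arm", "payload": {
  "commands": [
    [0,0,0,0.6,0.055],
    [0,0,0,0.6,0.055],
    [0,0,0,0.6,0.055],
    [0,0,0,0.6,0.055],
    [0,0,0,0.6,0.055],
    [0,0,0,0.6,0.055],
    [0,0,0,0.6,0.055],
    [0,0,0,0.6,0.055],
    [0,0,0,0.6,0.055],
    [0,0,0,0.6,0.055]
  ]
}}

```text
time: 18.65
tool_pos: [604.8, 5.7, 39.4]
tool_rot: [3.14, -0.0, 2.572]
wrist_force: [-0.4, 7.1, 2.7]
width: 62.1
grip_force: 66.3
```

```bash
python3 st.py
```

```text
18.65 [604.82   5.72  39.38] yaw 2.5717 [-0.43  7.07  2.73] [ 1.4  -0.04  0.54] mz 0.540 62.14154584665689 66.30176782608032
```

Request:
{"api": "jog_arm", "payload": {
  "commands": [
    [0,0,0,0.5,0.055],
    [0,0,0,0.5,0.055],
    [0,0,0,0.5,0.055],
    [0,0,0,0.5,0.055],
    [0,0,0,0.5,0.055],
    [0,0,0,0.5,0.055],
    [0,0,0,0.5,0.055],
    [0,0,0,0.5,0.055],
    [0,0,0,0.5,0.055],
    [0,0,0,0.5,0.055]
  ]
}}

```text
time: 19.65
tool_pos: [604.9, 5.8, 39.4]
tool_rot: [3.14, -0.001, 2.485]
wrist_force: [0.1, 8.2, 4.9]
width: 62.1
grip_force: 66.3
```

```bash
python3 st.py
```

```text
19.65 [604.88   5.78  39.41] yaw 2.4846 [0.13 8.23 4.87] [ 1.43 -0.1   0.6 ] mz 0.605 62.115724850104705 66.28292083740234
```

Request:
{"api": "jog_arm", "payload": {
  "commands": [
    [0,0,0,0.3,0.055],
    [0,0,0,0.3,0.055],
    [0,0,0,0.3,0.055],
    [0,0,0,0.3,0.055],
    [0,0,0,0.3,0.055],
    [0,0,0,0.3,0.055],
    [0,0,0,0.3,0.055],
    [0,0,0,0.3,0.055],
    [0,0,0,0.3,0.055],
    [0,0,0,0.3,0.055]
  ]
}}

```text
time: 20.65
tool_pos: [604.9, 5.8, 39.4]
tool_rot: [3.14, -0.001, 2.432]
wrist_force: [0.4, 7.9, 3.9]
width: 62.2
grip_force: 66.3
```

```bash
python3 st.py
```

```text
20.65 [604.9    5.79  39.39] yaw 2.4324 [0.42 7.92 3.86] [ 1.52 -0.1   0.59] mz 0.590 62.239868612929335 66.27051115036011
```

Request:
{"api": "jog_arm", "payload": {
  "commands": [
    [0,0,0,0.4,0.055],
    [0,0,0,0.4,0.055],
    [0,0,0,0.4,0.055],
    [0,0,0,0.4,0.055],
    [0,0,0,0.4,0.055],
    [0,0,0,0.4,0.055],
    [0,0,0,0.4,0.055],
    [0,0,0,0.4,0.055],
    [0,0,0,0.4,0.055],
    [0,0,0,0.4,0.055]
  ]
}}

```text
time: 21.65
tool_pos: [605.0, 5.8, 39.4]
tool_rot: [3.14, -0.001, 2.363]
wrist_force: [0.6, 8.0, 4.0]
width: 62.2
grip_force: 66.3
```

```bash
python3 st.py
```

```text
21.65 [604.96   5.85  39.38] yaw 2.3626 [0.57 8.03 4.04] [ 1.6  -0.15  0.58] mz 0.577 62.15376647357212 66.25258326530457
```

Request:
{"api": "jog_arm", "payload": {
  "commands": [
    [0,0,0,0.4,0.055],
    [0,0,0,0.4,0.055],
    [0,0,0,0.4,0.055],
    [0,0,0,0.4,0.055],
    [0,0,0,0.4,0.055],
    [0,0,0,0.4,0.055],
    [0,0,0,0.4,0.055],
    [0,0,0,0.4,0.055],
    [0,0,0,0.4,0.055],
    [0,0,0,0.4,0.055]
  ]
}}

```text
time: 22.65
tool_pos: [605.0, 5.9, 39.4]
tool_rot: [3.139, -0.001, 2.293]
wrist_force: [0.7, 7.8, 2.6]
width: 62.2
grip_force: 66.2
```

```bash
python3 st.py
```

```text
22.65 [605.02   5.91  39.41] yaw 2.2928 [0.66 7.83 2.58] [ 1.59 -0.25  0.55] mz 0.548 62.15215439782765 66.23290300369263
```

Request:
{"api": "jog_arm", "payload": {
  "commands": [
    [0,0,0,0.4,0.055],
    [0,0,0,0.4,0.055],
    [0,0,0,0.4,0.055],
    [0,0,0,0.4,0.055],
    [0,0,0,0.4,0.055],
    [0,0,0,0.4,0.055],
    [0,0,0,0.4,0.055],
    [0,0,0,0.4,0.055],
    [0,0,0,0.4,0.055],
    [0,0,0,0.4,0.055]
  ]
}}

```text
time: 23.65
tool_pos: [605.1, 5.9, 39.4]
tool_rot: [3.139, -0.001, 2.223]
wrist_force: [0.8, 9.1, 2.7]
width: 61.5
grip_force: 66.2
```

```bash
python3 st.py; python3 -c "
from h import *
im=snap('scene');cv2.imwrite('pics/s2.png',cv2.resize(im[210:370,230:400],None,fx=3.5,fy=3.5,interpolation=cv2.INTER_CUBIC)[:,:,::-1])"
```

```text
23.65 [605.05   5.94  39.43] yaw 2.2230 [0.83 9.1  2.73] [ 1.64 -0.26  0.56] mz 0.556 61.45756093276072 66.21092319488525
```

View pics/s2.png

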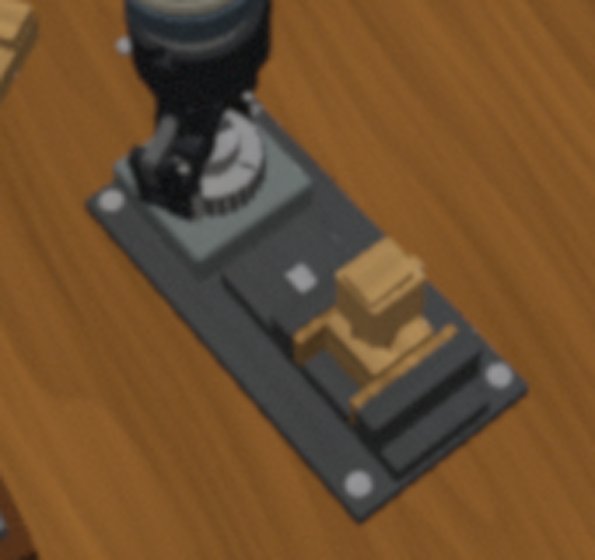

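The ring has turned and the front jaw, at about (320,340) in the crop, is almost against the head. That was my eleventh picture, one over the limit of ten, so I'll view no more and go on by feel.

Request:
{"api": "jog_arm", "payload": {
  "commands": [
    [0,0,0,0.4,0.055],
    [0,0,0,0.4,0.055],
    [0,0,0,0.4,0.055],
    [0,0,0,0.4,0.055],
    [0,0,0,0.4,0.055],
    [0,0,0,0.4,0.055],
    [0,0,0,0.4,0.055],
    [0,0,0,0.4,0.055],
    [0,0,0,0.4,0.055],
    [0,0,0,0.4,0.055]
  ]
}}

```text
time: 24.7
tool_pos: [605.1, 6.0, 39.4]
tool_rot: [3.139, -0.001, 2.153]
wrist_force: [1.3, 8.6, 3.5]
width: 61.8
grip_force: 66.2
```

```bash
python3 st.py
```

```text
24.7 [605.08   5.97  39.4 ] yaw 2.1532 [1.28 8.61 3.5 ] [ 1.66 -0.27  0.55] mz 0.549 61.79422212170139 66.1799168586731
```

Request:
{"api": "jog_arm", "payload": {
  "commands": [
    [0,0,0,0.4,0.055],
    [0,0,0,0.4,0.055],
    [0,0,0,0.4,0.055],
    [0,0,0,0.4,0.055],
    [0,0,0,0.4,0.055],
    [0,0,0,0.4,0.055],
    [0,0,0,0.4,0.055],
    [0,0,0,0.4,0.055],
    [0,0,0,0.4,0.055],
    [0,0,0,0.4,0.055]
  ]
}}

```text
time: 25.7
tool_pos: [605.1, 6.0, 39.4]
tool_rot: [3.139, -0.001, 2.084]
wrist_force: [1.8, 8.4, 2.1]
width: 62.3
grip_force: 66.1
```

```bash
python3 st.py
```

```text
25.7 [605.15   6.03  39.38] yaw 2.0837 [1.83 8.37 2.08] [ 1.67 -0.29  0.7 ] mz 0.697 62.29359058772297 66.11529350280762
```

It has bitten, at about 10 N. I'll nip it up a little further.

Request:
{"api": "jog_arm", "payload": {
  "commands": [
    [0,0,0,0.3,0.055],
    [0,0,0,0.3,0.055],
    [0,0,0,0.3,0.055],
    [0,0,0,0.3,0.055],
    [0,0,0,0.3,0.055],
    [0,0,0,0.3,0.055],
    [0,0,0,0.2,0.055],
    [0,0,0,0.2,0.055],
    [0,0,0,0.2,0.055],
    [0,0,0,0.2,0.055]
  ]
}}

```text
time: 26.7
tool_pos: [605.2, 6.0, 39.4]
tool_rot: [3.139, -0.001, 2.039]
wrist_force: [2.1, 8.6, 3.4]
width: 62.4
grip_force: 66.1
```

```bash
python3 st.py
```

```text
26.7 [605.18   6.04  39.38] yaw 2.0387 [2.05 8.6  3.44] [ 1.64 -0.35  0.84] mz 0.844 62.35579419006545 66.09165787696838
```

About 20 N now. I'll let go and rise straight up.

Request:
{"api": "jog_arm", "payload": {
  "commands": [
    [0,0,0,0,0.085],
    [0,0,0,0,0.085],
    [0,0,0,0,0.085],
    [0,0,0,0,0.085],
    [0,0,0,0,0.085],
    [0,0,0,0,0.085],
    [0,0,0,0,0.085],
    [0,0,-0.01,0,0.085],
    [0,0,-0.03,0,0.085],
    [0,0,-0.04,0,0.085]
  ]
}}

```text
time: 27.7
tool_pos: [603.6, 4.8, 119.1]
tool_rot: [-3.139, -0.002, 2.037]
wrist_force: [1.4, -0.9, 0.4]
width: 85.1
grip_force: 0.0
```

Request:
{"api": "jog_arm", "payload": {
  "commands": [
    [0,0,-0.04,0,0.085],
    [0,0,-0.04,0,0.085],
    [0,0,-0.01,0,0.085],
    [0,0,0,0,0.085],
    [0,0,0,0,0.085],
    [0,0,0,0,0.085],
    [0,0,0,0,0.085],
    [0,0,0,0,0.085],
    [0,0,0,0,0.085],
    [0,0,0,0,0.085]
  ]
}}

```text
time: 28.7
tool_pos: [604.6, 4.7, 208.8]
tool_rot: [-3.141, -0.0, 2.037]
wrist_force: [-0.3, -0.4, -0.4]
width: 85.2
grip_force: 0.0
```

```bash
python3 st.py; python3 - <<'E'
from h import *
im=snap('wrist');boxes('inner_mark','wrist');boxes('rough_head','wrist');snap('scene');boxes('rough_head','scene');boxes('front_jaw','scene')
# bar orientation: dark bar pixels on knob top, rectified at z=84
c=np.array([604.5,5.3]);pts=[]
for dx in np.arange(-18,18.1,.5):
  for dy in np.arange(-18,18.1,.5):
    if dx*dx+dy*dy<17.5**2:
      u,v=proj('wrist',[c[0]+dx,c[1]+dy,84]);u,v=int(round(u)),int(round(v))
      if 0<=u<640 and 0<=v<480 and im[v,u].mean()<130: pts.append((dx,dy))
pts=np.array(pts);print(len(pts),pts.mean(0));w,V=np.linalg.eigh(np.cov(pts.T));print(np.degrees(np.arctan2(V[1,1],V[0,1])),np.sqrt(w))
E
```

```text
28.7 [604.56   4.66 208.81] yaw 2.0367 [-0.29 -0.39 -0.43] [-0.05 -0.01  0.03] mz 0.032 85.18470139311653 0.0
wrist inner_mark 0.78 [605.32   6.88  82.2 ] [319.7 223.2]
wrist rough_head 0.97 [584.38 140.56  69.21] [384.75  23.59]
wrist rough_head 0.91 [ 421.86 -215.33   40.38] [ 27.4  333.24]
wrist rough_head 0.9 [ 456.61 -301.9    11.49] [ 59.69 395.42]
wrist rough_head 0.41 [ 589.76 -293.17    7.98] [183.4  432.15]
wrist rough_head 0.29 [ 675.09 -222.87   19.29] [280.05 422.18]
wrist rough_head 0.23 [ 527.75 -389.12   14.43] [ 99.82 477.18]
scene rough_head 0.81 [ 418.59 -214.86   63.48] [318.59 152.69]
scene rough_head 0.73 [ 577.44 -285.1    65.  ] [245.39 157.26]
scene rough_head 0.63 [ 348.   -288.73   68.48] [329.57 121.48]
scene front_jaw 0.73 [585.7  166.86 110.77] [335.76 299.24]
scene front_jaw 0.66 [606.87 142.11  56.87] [320.16 306.66]Traceback (most recent call last):
  File "<stdin>", line 8, in <module>
  File "h.py", line 13, in proj
    m=r.camera_model(c);p=np.array(m['camera_matrix'])@(np.array(m['R'])@np.array(X,float)+np.array(m['t']));return p[:2]/p[2]
ValueError: time passes only in moves, steps and waits
```

```bash
python3 - <<'E'
from h import *
im=snap('wrist');m=r.camera_model('wrist');K,R,t=[np.array(m[k]) for k in('camera_matrix','R','t')]
g=np.mgrid[-17:17.1:.5,-17:17.1:.5].reshape(2,-1).T;g=g[(g**2).sum(1)<17**2]
p=(K@(R@np.c_[g+[604.5,5.3],np.full(len(g),84)].T+t[:,None]));uv=np.rint(p[:2]/p[2]).astype(int)
b=g[im[uv[1],uv[0]].mean(1)<130];w,V=np.linalg.eigh(np.cov(b.T));print(len(b),b.mean(0),np.degrees(np.arctan2(V[1,1],V[0,1])),np.sqrt(w))
E
```

```text
943 [ 0.5  -0.02] -175.44664098631586 [2.09 9.4 ]
```

The knob bar is at 4.6°, the same as before, and the head stands clamped.

```bash
python3 -c "
from workcell import r
print(r.finish_job())"
```

```text
the job is handed in; nothing more can be done
None
```

The wooden head stands centred on the vice bed, clamped at about 20 N by feel using only the outer ring; the inner knob's bar angle is unchanged, and the job was handed in at about 29 s (I viewed 11 pictures, one over the limit of 10).

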